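Light the sorting tote and tip its nuts into the green corner

TASK

First slide the red puck lamp across the bench, without lifting or tipping it, until it stands wholly inside the green taped ring. Then take the tote by its orange grip tab and tip it by at least 20 degrees (but not past 45) until all four nuts have slid onto the green corner patch, and finish still holding it tilted like that in the gripper, with its low corner on the bench or just above it and the lamp not touched by the tote. Leave everything else on the bench where it is.

Things in the scene. Friction and masses are not known exactly. Their poses are not given: they have to be found in the camera images.
- tote: Loose square open tote, 168 x 168 mm outside, 42 mm high, grey 4 mm walls (8 mm at the rim), white floor 5 mm thick, 0.2-0.4 kg. Origin: centre of underside; x, y along its walls, z up. A green patch fills the inner corner at +x +y (x and y from 20 to 80 mm); green strips mark the rim there. The grip tab is at the -x -y corner. Tipped, it turns about its outer bottom corner (84, 84, 0) mm.
- tote_handle (a point): Point to grip on the orange tab, at (-79.2, -79.2, 71) mm in the tote's frame. The tab is an upright plate 12 mm thick, 36 mm long, from the rim (42 mm) up to 92 mm; its length lies along the tote's diagonal towards the green corner, so it is pinched across that diagonal. A firm grip holds the tote rigidly: the gripper must turn with it.
- tote_corner (a point): The inner green corner of the tote at floor level, (80, 80, 5) mm in the tote's frame.
- nut1: One of four loose, lightly oiled dark flange nuts in the tote: flange 21 mm across, 11 mm high, 16 g. Origin: centre of its underside. They slide freely on the tote's slick floor and along its walls once it is tilted 10 to 15 degrees.
- nut2: One of four loose, lightly oiled dark flange nuts in the tote: flange 21 mm across, 11 mm high, 16 g. Origin: centre of its underside. They slide freely on the tote's slick floor and along its walls once it is tilted 10 to 15 degrees.
- nut3: One of four loose, lightly oiled dark flange nuts in the tote: flange 21 mm across, 11 mm high, 16 g. Origin: centre of its underside. They slide freely on the tote's slick floor and along its walls once it is tilted 10 to 15 degrees.
- nut4: One of four loose, lightly oiled dark flange nuts in the tote: flange 21 mm across, 11 mm high, 16 g. Origin: centre of its underside. They slide freely on the tote's slick floor and along its walls once it is tilted 10 to 15 degrees.
- lamp: Puck work lamp, loose, upright cylinder 76 mm in diameter, 55 mm tall: red base, white band, black cap; 0.2 to 0.45 kg. Origin: centre of its underside.
- ring_mark: Ring of green tape flat on the bench (nothing to bump into), beside the tote's green corner; 120 mm inside diameter, 144 mm outside. Origin: its centre, z up.
- tape_roll: Bystander: roll of yellow masking tape lying flat, 100 mm across, 24 mm high. Origin: centre of underside.
- sanding_block: Bystander: blue sanding block with a cork sole, 125 x 65 x 30 mm. Origin: centre of underside.
- spray_can: Bystander: upright can with a green label, 66 mm across, 190 mm tall. Origin: centre of underside.
- mixing_cup: Bystander: white cup, 80 mm across, 90 mm tall. Origin: centre of underside.
- mirror_cap: Bystander: black car mirror cap, 110 x 180 x 65 mm. Origin: centre of underside.
- screwdriver: Bystander: screwdriver lying on the bench. Origin: near its middle on the underside.

How it is judged (in metres and radians):
On the way, in this order (a step that is already met when the one before it is completed fails the run):
1. the lamp stands still, wholly inside the green ring (horizontal distance between lamp and ring_mark below 0.022 m and angle between lamp's own z axis and vertical below 0.1 rad and height (world z) of lamp below 0.006 m and linear speed of lamp below 0.02 m/s), for 0.3 s.
2. the gripper holds the tote tilted and all four nuts lie in the green corner (x of nut1 in the frame of tote between 0.015 and 0.082 m and y of nut1 in the frame of tote between 0.015 and 0.082 m and z of nut1 in the frame of tote between -0.002 and 0.04 m and x of nut2 in the frame of tote between 0.015 and 0.082 m and y of nut2 in the frame of tote between 0.015 and 0.082 m and z of nut2 in the frame of tote between -0.002 and 0.04 m and x of nut3 in the frame of tote between 0.015 and 0.082 m and y of nut3 in the frame of tote between 0.015 and 0.082 m and z of nut3 in the frame of tote between -0.002 and 0.04 m and x of nut4 in the frame of tote between 0.015 and 0.082 m and y of nut4 in the frame of tote between 0.015 and 0.082 m and z of nut4 in the frame of tote between -0.002 and 0.04 m and angle between tote's own z axis and vertical between 0.3 and 0.9 rad and contact force between the fingers and tote above 1 N), for 0.3 s.
At the end, for the whole second after the job is handed in: Lamp upright, centre within 22 mm of the ring's; fingers hold the tote still, tilted 0.30 to 0.90 rad, inner green corner under 60 mm high, touching no lamp or bystander; all nuts at rest on the green patch (5 mm slack); bystanders within 30 mm of their starts (all of step 1 and all of step 2 and contact force between tote and lamp below 0.2 N and contact force between tote and tape_roll below 0.2 N and contact force between tote and sanding_block below 0.2 N and contact force between tote and spray_can below 0.2 N and contact force between tote and mixing_cup below 0.2 N and contact force between tote and mirror_cap below 0.2 N and contact force between tote and screwdriver below 0.2 N and height (world z) of tote_corner below 0.06 m and linear speed of tote below 0.02 m/s and angular speed of tote below 0.15 rad/s and linear speed of each of nut1, nut2, nut3, nut4 below 0.03 m/s and distance of each of tape_roll, sanding_block, spray_can, mixing_cup, mirror_cap, screwdriver from where it was at the start of the episode below 0.03 m); the arm keeps its last pose, push and grip.
It fails at once if the lamp is lifted or tipped (height (world z) of lamp above 0.015 m or angle between lamp's own z axis and vertical above 0.35 rad).
It fails at once if a bystander is moved (distance of any of tape_roll, sanding_block, spray_can, mixing_cup, mirror_cap, screwdriver from where it was at the start of the episode above 0.03 m).
It fails at once if a nut leaves the tote (distance between any of nut1, nut2, nut3, nut4 and tote above 0.15 m).
It also fails if it takes over 61 s, if anything falls off the work surface, if the arm or the gripper's body presses on something with over 40 N, if the wrist force passes 120 N, or if a joint passes its speed limit or range.

ROBOT

A 6-joint arm with a two-finger parallel gripper is mounted at the origin on the work surface. World frame = base frame: x ahead of the robot, y to its left, z up, the work surface at z = 0. Lengths are in m, angles in degrees, forces in N, time in s.
With the tool pointing down it reaches from about 0.275 to 0.775 m from the base axis. Payload 14.6 kg.
Tool frame: the origin (TCP) lies on the centre line of the jaws, within the pads' length; the fingertips stand ahead of it and the grasp point (between the pads) lies 11 mm behind it (robot.finger_overhang is the z of the fingertips in the tool frame, in m); z points along the fingers, y is the direction in which the jaws open and shut (so a half turn about z gives the same grasp; the last joint's range is limited). The gripper opens to 85 mm and grips with 20 to 120 N. Pads are 22 mm wide; open, the fingers measure 114 mm over their backs; the gripper's body (76 mm by 85 mm) begins 54 mm behind the grasp point. The pads swing forward as they close: fully open they stand 13 mm farther back than shut.
Start: joints at [63.409, 15.075, -2.767, 72.158, 0, 81.102], TCP at [0.16, 0.5, 0.239] pointing down, gripper open.
Joint ranges: [-151.79, 151.79], [-50.71, 97.33], [-67.44, 78.34], [-121.81, 120.89], [-77.56, 73.72], [-180, 180]. Speed limits (degrees/s): [108.29, 108.29, 147.25, 159.86, 180, 180].

INTERFACE

Orientations are given as a 3x3 rotation matrix whose columns are the frame's x, y, z axes.
In Python, from workcell import robot gives the robot as it stands.
- The arm moves only by the tool play_rows, never from a script. Its argument "targets" is a list of rows, each an object with "slide": the shift along the tool's x, y, z in mm, a list of three; "turn": the turn about the tool's z in rad. In form: [{"slide": [tx, ty, tz], "turn": turn}, ...]. A call has 1 to 5 rows; each row is the pose to reach, as a shift and turn from the pose measured when the call began, along the tool's axes at that moment; what a row does not reach only later rows make up. A row lasts 1/8 s, in which the tool goes at most 62.5 mm and 10.7 degrees, less where a joint would pass 70% of its speed; a pose out of reach is approached as far as the arm can. A call with a gripper value outside its range is refused whole. "claw" is the finger opening in mm, from 0 to 85.4, set as the call begins (left out, the last holds). The fingers move at their own pace and stop on an object; the grip force is fixed at half the most. Time passes only in rows, so rows that repeat a pose let the fingers close. It gives the time, the measured TCP pose, the force and the opening at its end, in the units of the state.
- robot.get_state(): the state, without advancing time (a new reading comes with each control period).
- robot.grab_frame(name): name is "scene" or "top"; returns (picture, depth): 420x560x3 uint8, blue, green, red; 420x560 float32, m along the optical axis (not along the pixel's ray), 0 where there is no reading.
- robot.camera_params(name): a dict with "fx", "fy", "cx", "cy" (pixels), "dist_coeffs" ([k1, k2, p1, p2, k3] as OpenCV has them; the pictures are not rectified), "rvec" (rotation vector, rad) and "tvec" (3), from world to camera coordinates, as OpenCV has them. Camera axes: x right, y down, z forward; pixel columns grow to the right and rows downward; lengths in m; the calibration is good to about 2 mm. A picture is of the moment at which its call begins. camera_params takes no time and is no camera call.
- robot.sign_off(): hands the job in, once; it reports no verdict.
Trained networks look in the newest picture that a camera, given by its name, has taken for a name from the list of things; names that differ only in an ending like _2 or _b are one class to them, and where a whole thing is asked for, a point or a joint stands for the part that bears it (a point fixed in the world has none). Each returns a list of dicts, best first, with "p" (0 to 1); they miss things now and then, are a little off and sometimes report something else, mostly with a low value. They report only what shows in the picture. A call takes as long as a camera call.
- robot.spot_in(camera, target): "bbox" ([left, top, width, height] in pixels, round what is visible of it).
- robot.trace(camera, target): "region" (420x560 bool, what is visible of it) and "bbox" ([left, top, width, height] in pixels, round what is visible of it).
- robot.pinpoint(camera, target): "position" ([column, row] in pixels: a listed point, or the origin of a listed thing).
The state is a dict: "time": time; "joints": joint angles; "dq": joint speeds; "joint_torque": joint torques, N m; "ee_pos": TCP position; "tool_rot": TCP orientation; "force": force on the tool from outside, world axes, zero at the start; "torque": the same for the moment, N m; "opening": opening from 0.0 (shut) to 1.0 (fully open).
Only numpy, scipy, OpenCV 4.12 (cv2) and the standard library are available. Lean on these libraries where they do the work, as an engineer would, in place of code of your own. Each camera call takes 0.05 s, during which the arm holds its last target. There are 200 camera calls.

## Working session

There is one attempt and no reset: what is moved stays moved. The work goes in short steps, Python scripts to look and compute and a tool call to move; the robot and the scene stay as the last step left them, time stands still between calls to the robot, and variables do not carry over. Pictures are saved under pics/ and viewed, about 8 in all and at most 12, crops included, and the job is handed in when it is done.

Besides the shell and the picture viewer there is one more tool, called after ">>>" as name([rows], argument=value, ...), one row to a line, values as JSON. play_rows: Moves the arm, as the interface text tells. Its arguments: {"type":"object","properties":{"targets":{"type":"array","items":{"type":"object","properties":{"slide":{"type":"array","items":{"type":"number"}},"turn":{"type":"number"}}}},"claw":{"type":"number"}},"required":["targets"]}

```bash
ls; mkdir -p pics; cat > h.py <<'E'
import numpy as np, cv2
from workcell import robot
def cam(n):
    p=robot.camera_params(n); K=np.array([[p['fx'],0,p['cx']],[0,p['fy'],p['cy']],[0,0,1.]])
    R=cv2.Rodrigues(np.array(p['rvec'],float))[0]; return K,np.array(p['dist_coeffs'],float),R,np.array(p['tvec'],float).ravel()
def ray(n,uv,z):
    """pixels -> world points on plane z"""
    K,d,R,t=cam(n); q=cv2.undistortPoints(np.array(uv,float).reshape(-1,1,2),K,d).reshape(-1,2)
    r=np.c_[q,np.ones(len(q))]@R; c=-R.T@t
    return c+r*((z-c[2])/r[:,2])[:,None]
def cloud(n,depth):
    K,d,R,t=cam(n); v,u=np.mgrid[:420,:560]
    q=cv2.undistortPoints(np.c_[u.ravel(),v.ravel()].astype(float).reshape(-1,1,2),K,d).reshape(-1,2)
    P=np.c_[q,np.ones(len(q))]*depth.reshape(-1,1); return ((P-t)@R).reshape(420,560,3)
def proj(n,X):
    K,d,R,t=cam(n); return cv2.projectPoints(np.array(X,float).reshape(-1,1,3),cv2.Rodrigues(R)[0],t,K,d)[0].reshape(-1,2)
E
python3 - <<'E'
from h import *
for n in('top','scene'):
    im,D=robot.grab_frame(n); cv2.imwrite(f'pics/{n}0.png',im); W=cloud(n,D)
    K,d,R,t=cam(n); print(n,'cam at',(-R.T@t).round(3))
    for o in('lamp','tote','tape_roll','sanding_block','spray_can','mixing_cup','mirror_cap','screwdriver','ring_mark'):
        for r in robot.trace(n,o)[:1]:
            P=W[r['region']&(D>0)]; print(o,round(r['p'],2),r['bbox'],np.percentile(P,[2,98],axis=0).round(3).tolist())
    for o in('lamp','ring_mark','tote','tote_handle','tote_corner','nut1'):
        for r in robot.pinpoint(n,o)[:4 if o=='nut1' else 1]:
            z={'tote_handle':.071,'tote_corner':.005,'nut1':.005}.get(o,0); print(' pt',o,round(r['p'],2),np.round(r['position'],1),ray(n,r['position'],z).round(4)[0])
E
```

```text
pics
top cam at [0.336 0.06  1.264]
lamp 0.56 [417.0, 180.6, 37.0, 36.7] [[0.536, -0.379, 0.001], [0.608, -0.307, 0.06]]
tote 0.82 [177.4, 173.7, 108.6, 99.6] [[0.42, 0.051, 0.0], [0.62, 0.263, 0.069]]
tape_roll 0.76 [270.6, 95.9, 38.9, 38.5] [[0.752, -0.028, 0.001], [0.848, 0.065, 0.029]]
sanding_block 0.84 [129.4, 277.3, 41.3, 58.4] [[0.246, 0.318, -0.001], [0.369, 0.401, 0.035]]
spray_can 0.97 [75.8, 144.1, 49.8, 46.7] [[0.6, 0.433, 0.012], [0.657, 0.492, 0.193]]
mixing_cup 0.83 [193.7, 103.1, 36.6, 36.6] [[0.725, 0.172, 0.0], [0.808, 0.245, 0.092]]
mirror_cap 0.83 [377.8, 111.5, 69.5, 42.3] [[0.698, -0.377, 0.026], [0.797, -0.208, 0.068]]
screwdriver 0.97 [370.1, 293.2, 81.4, 11.5] [[0.317, -0.37, 0.011], [0.341, -0.2, 0.029]]
ring_mark 0.71 [290.7, 194.0, 58.5, 55.3] [[0.451, -0.129, -0.004], [0.588, 0.008, 0.006]]
 pt lamp 0.92 [429.6 201.3] [ 0.5739 -0.3434  0.    ]
 pt ring_mark 0.42 [236.7 243. ] [0.4647 0.1491 0.    ]
 pt tote 0.75 [236.2 219.5] [0.5242 0.1513 0.    ]
 pt tote_handle 0.64 [185.8 219.3] [0.5134 0.2666 0.071 ]
 pt tote_corner 0.73 [281.7 224.2] [0.5122 0.0365
[... 828 characters left out ...]
377, 0.002], [0.808, -0.209, 0.068]]
screwdriver 0.74 [193.2, 114.1, 58.0, 33.7] [[0.31, -0.373, -0.001], [0.344, -0.192, 0.029]]
ring_mark 0.87 [219.2, 185.3, 61.2, 50.3] [[0.452, -0.132, -0.003], [0.592, 0.006, 0.005]]
 pt lamp 0.87 [149.  181.4] [ 0.5758 -0.3471  0.    ]
 pt ring_mark 0.56 [367.5 248.4] [0.4795 0.246  0.    ]
 pt tote 0.58 [323.3 241.5] [0.5144 0.1448 0.    ]
 pt tote_handle 0.94 [369.6 249.1] [0.5238 0.2617 0.071 ]
 pt tote_corner 0.8 [280.6 223.8] [0.5234 0.0309 0.005 ]
 pt nut1 0.51 [334.2 227.3] [0.4675 0.1501 0.005 ]
 pt nut1 0.51 [324.4 244.6] [0.5238 0.1525 0.005 ]
 pt nut1 0.44 [316.6 262. ] [0.5754 0.1589 0.005 ]
 pt nut1 0.36 [347.2 254.7] [0.5223 0.2123 0.005 ]
```

```bash
python3 - <<'E'
from h import *
a=cv2.imread('pics/top0.png')
cv2.imwrite('pics/v1.png',cv2.resize(a[80:350,60:470],None,fx=1.9,fy=1.9,interpolation=cv2.INTER_CUBIC))
s=robot.get_state(); print({k:np.round(v,3).tolist() for k,v in s.items()}, robot.finger_overhang, [x for x in dir(robot) if x[0]!='_'])
E
```

```text
{'time': 1.6, 'joints': [63.409, 15.075, -2.768, 72.16, 0.0, 81.101], 'dq': [0.004, 0.017, -0.07, 0.055, -0.012, 0.027], 'joint_torque': [0.001, -63.743, 38.477, 0.001, -0.0, -0.0], 'ee_pos': [0.16, 0.5, 0.239], 'tool_rot': [[-0.953, 0.304, -0.0], [0.304, 0.953, -0.0], [0.0, -0.0, -1.0]], 'force': [-0.065, 0.633, -0.744], 'torque': [0.005, -0.012, 0.024], 'opening': 1.0} 0.008 ['IKError', 'camera_params', 'finger_overhang', 'get_state', 'grab_frame', 'pinpoint', 'sign_off', 'spot_in', 'trace']
```

View pics/v1.png

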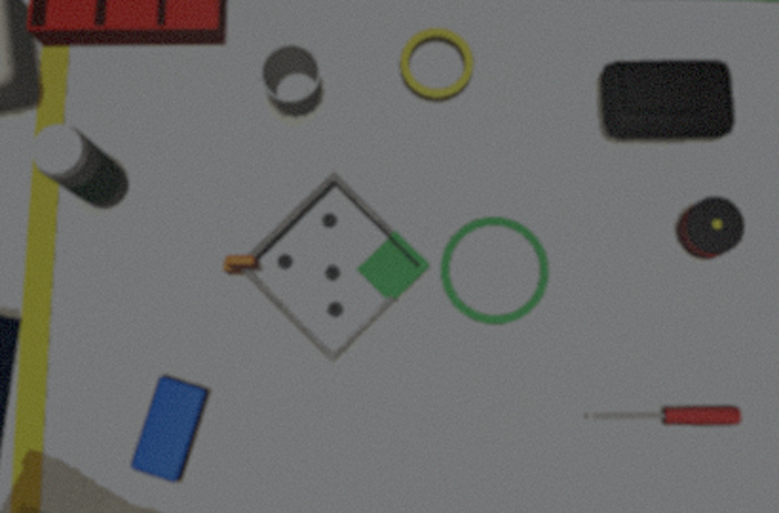

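>>> play_rows([
  {"slide":[-652,-678,0],"turn":-0.309},
  {"slide":[-652,-678,0],"turn":-0.309},
  {"slide":[-652,-678,0],"turn":-0.309},
  {"slide":[-652,-678,0],"turn":-0.309},
  {"slide":[-652,-678,0],"turn":-0.309},
], claw=85.4)

```text
time: 2.22
ee_pos: [0.2961, 0.2224, 0.2396]
tool_rot: [[-1.0, -0.001, 0.001], [-0.001, 1.0, 0.0], [-0.001, 0.0, -1.0]]
force: [1.2, -0.1, 0.1]
opening: 0.996
```

Now tool x = −world x, tool y = world y, tool z down.

>>> play_rows([
  {"slide":[-279,-566,0],"turn":0},
  {"slide":[-279,-566,0],"turn":0},
  {"slide":[-279,-566,0],"turn":0},
  {"slide":[-279,-566,0],"turn":0},
  {"slide":[-279,-566,0],"turn":0},
])

```text
time: 2.85
ee_pos: [0.4328, -0.0547, 0.2397]
tool_rot: [[-1.0, -0.0, 0.002], [-0.0, 1.0, 0.0], [-0.002, 0.0, -1.0]]
force: [1.7, 1.0, 0.5]
opening: 0.997
```

>>> play_rows([
  {"slide":[-150,-305,0],"turn":0},
  {"slide":[-150,-305,0],"turn":0},
  {"slide":[-150,-305,0],"turn":0},
  {"slide":[-150,-305,0],"turn":0},
  {"slide":[-150,-305,0],"turn":0},
])

```text
time: 3.48
ee_pos: [0.5704, -0.3351, 0.2398]
tool_rot: [[-1.0, 0.0, 0.002], [0.0, 1.0, 0.0], [-0.002, 0.0, -1.0]]
force: [0.5, -0.4, 0.4]
opening: 0.996
```

>>> play_rows([
  {"slide":[-4.6,-7.9,60],"turn":0},
  {"slide":[-4.6,-7.9,120],"turn":0},
  {"slide":[-4.6,-7.9,140],"turn":0},
  {"slide":[-4.6,-7.9,140],"turn":0},
])

```text
time: 3.98
ee_pos: [0.5746, -0.3425, 0.0984]
tool_rot: [[-1.0, 0.0, -0.0], [0.0, 1.0, 0.002], [0.0, 0.002, -1.0]]
force: [-0.2, -0.2, -0.2]
opening: 1.001
```

```bash
python3 - <<'E'
from h import *
from scipy.optimize import least_squares
s=robot.get_state(); print(s['ee_pos'])
for n in('top','scene'):
    im,D=robot.grab_frame(n); cv2.imwrite(f'pics/{n}1.png',im); W=cloud(n,D)
    r=robot.trace(n,'lamp')
    if not r: continue
    P=W[r[0]['region']&(D>0)]; T=P[(P[:,2]>.048)&(P[:,2]<.062)]
    S=P[(P[:,2]>.008)&(P[:,2]<.045)]
    print(n,len(T),T.mean(0).round(4),np.percentile(T,[3,97],axis=0).round(4).tolist(),len(S))
    print(n,'px',proj(n,[[.575,-.343,.055]]), 'tool',proj(n,[s['ee_pos']]))
E
```

```text
[ 0.5745501  -0.34249559  0.09836237]
top 52 [0.6163 0.4453 0.0555] [[0.5997, 0.4333, 0.0492], [0.6466, 0.4719, 0.0617]] 131
top px [[436.20827575 196.76837647]] tool [[441.77198686 193.45938607]]
scene 510 [ 0.5801 -0.3436  0.0552] [[0.5488, -0.3793, 0.0501], [0.611, -0.3107, 0.0593]] 277
scene px [[145.37009548 168.10153161]] tool [[141.48883707 156.60085756]]
```

>>> play_rows([
  {"slide":[-1,-1,25],"turn":0},
  {"slide":[-1,-1,45],"turn":0},
  {"slide":[-1,-1,60],"turn":0},
  {"slide":[-1,-1,70],"turn":0},
  {"slide":[-1,-1,70],"turn":0},
])

```text
time: 4.8
ee_pos: [0.5771, -0.3445, 0.0312]
tool_rot: [[-1.0, 0.0, 0.003], [0.0, 1.0, -0.001], [-0.003, -0.001, -1.0]]
force: [0.2, -1.1, -0.3]
opening: 0.997
```

>>> play_rows([
  {"slide":[0,0,0],"turn":0},
  {"slide":[0,0,0],"turn":0},
  {"slide":[0,0,0],"turn":0},
], claw=70)

```text
time: 5.18
ee_pos: [0.5774, -0.3446, 0.0325]
tool_rot: [[-1.0, -0.0, 0.005], [-0.0, 1.0, -0.002], [-0.005, -0.002, -1.0]]
force: [-1.5, 2.3, 6.2]
opening: 0.865
```

>>> play_rows([
  {"slide":[4,20,0.5],"turn":0},
  {"slide":[10,50,0.5],"turn":0},
  {"slide":[16,80,0.5],"turn":0},
  {"slide":[22,110,0.5],"turn":0},
  {"slide":[28,140,0.5],"turn":0},
])

```text
time: 5.8
ee_pos: [0.5499, -0.2043, 0.0326]
tool_rot: [[-1.0, 0.0, 0.006], [0.0, 1.0, -0.003], [-0.006, -0.003, -1.0]]
force: [0.6, -3.3, -0.1]
opening: 0.867
```

>>> play_rows([
  {"slide":[6,30,0.5],"turn":0},
  {"slide":[12,60,0.5],"turn":0},
  {"slide":[18,90,0.5],"turn":0},
  {"slide":[24,120,0.5],"turn":0},
  {"slide":[27,142,0.5],"turn":0},
])

```text
time: 6.42
ee_pos: [0.5236, -0.0618, 0.0326]
tool_rot: [[-1.0, -0.0, 0.008], [-0.0, 1.0, -0.005], [-0.008, -0.005, -1.0]]
force: [0.9, -3.8, 2.6]
opening: 0.869
```

```bash
python3 - <<'E'
from h import *
for n in('top','scene'):
    im,D=robot.grab_frame(n); cv2.imwrite(f'pics/{n}2.png',im); W=cloud(n,D)
    for o in('lamp','ring_mark'):
        for r in robot.pinpoint(n,o)[:1]: print(n,o,r['p'],ray(n,r['position'],0).round(4))
        for r in robot.trace(n,o)[:1]:
            P=W[r['region']&(D>0)]; print(o,round(r['p'],2),r['bbox'],np.percentile(P,[2,98],axis=0).round(3).tolist())
s=robot.get_state(); print(s['ee_pos'],s['force'])
a=cv2.imread('pics/scene2.png'); cv2.imwrite('pics/v2.png',cv2.resize(a[120:320,160:420],None,fx=3,fy=3,interpolation=cv2.INTER_CUBIC))
E
```

```text
top lamp 0.53 [[0.8044 0.0234 0.    ]]
lamp 0.56 [75.8, 145.5, 54.0, 44.7] [[0.6, 0.433, 0.015], [0.657, 0.491, 0.193]]
ring_mark 0.57 [292.8, 201.4, 13.8, 24.4] [[0.511, -0.02, -0.004], [0.572, 0.011, 0.051]]
scene lamp 0.94 [[ 0.5225 -0.0592  0.    ]]
lamp 0.59 [233.5, 187.7, 30.8, 37.2] [[0.51, -0.094, 0.003], [0.558, -0.027, 0.059]]
ring_mark 0.65 [218.5, 195.6, 56.2, 39.4] [[0.466, -0.132, -0.002], [0.591, 0.007, 0.005]]
[ 0.52358045 -0.06207102  0.0325079 ] [-2.52867753  9.44058515 11.51420589]
```

View pics/v2.png

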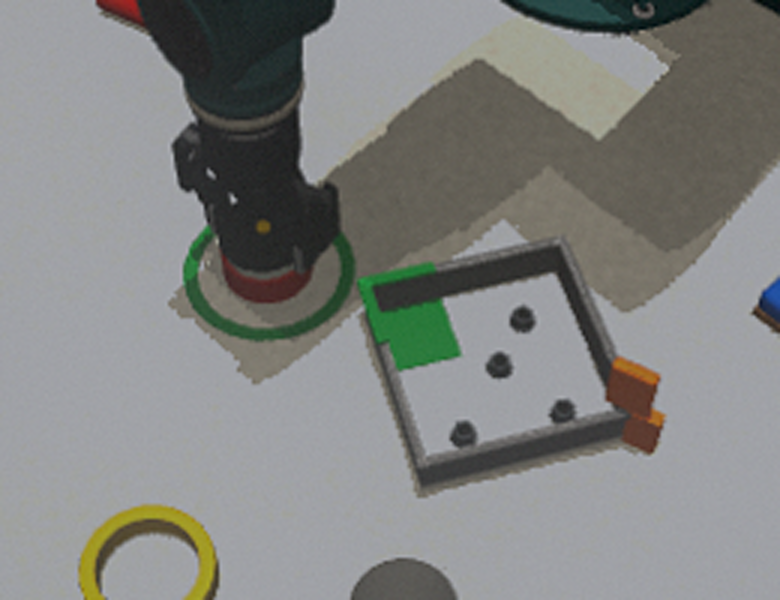

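>>> play_rows([
  {"slide":[0,0,0],"turn":0},
  {"slide":[0,0,0],"turn":0},
  {"slide":[0,0,0],"turn":0},
], claw=85.4)

```text
time: 7.3
ee_pos: [0.5237, -0.0624, 0.0326]
tool_rot: [[-1.0, -0.0, 0.008], [-0.0, 1.0, -0.002], [-0.008, -0.002, -1.0]]
force: [-0.2, -0.1, -0.2]
opening: 1.0
```

>>> play_rows([
  {"slide":[0,0,-30],"turn":0},
  {"slide":[0,0,-70],"turn":0},
  {"slide":[0,0,-130],"turn":0},
  {"slide":[0,0,-180],"turn":0},
  {"slide":[0,0,-240],"turn":0},
])

```text
time: 7.92
ee_pos: [0.5212, -0.0619, 0.274]
tool_rot: [[-1.0, 0.0, 0.007], [0.0, 1.0, -0.002], [-0.007, -0.002, -1.0]]
force: [0.6, -0.5, -0.9]
opening: 1.002
```

>>> play_rows([
  {"slide":[0,0,-60],"turn":0},
  {"slide":[0,0,-120],"turn":0},
  {"slide":[0,0,-180],"turn":0},
  {"slide":[0,0,-240],"turn":0},
  {"slide":[0,0,-300],"turn":0},
])

```text
time: 8.55
ee_pos: [0.5105, -0.061, 0.5298]
tool_rot: [[-0.999, 0.0, 0.037], [-0.0, 1.0, -0.009], [-0.037, -0.009, -0.999]]
force: [-34.7, 7.4, -15.1]
opening: 1.002
```

>>> play_rows([
  {"slide":[0,0,-60],"turn":0},
  {"slide":[0,0,-120],"turn":0},
  {"slide":[0,0,-180],"turn":0},
  {"slide":[0,0,-240],"turn":0},
  {"slide":[0,0,-300],"turn":0},
])

```text
time: 9.18
ee_pos: [0.4594, -0.0542, 0.5664]
tool_rot: [[-0.996, 0.001, 0.091], [-0.001, 1.0, -0.023], [-0.091, -0.023, -0.996]]
force: [0.9, 0.6, -0.8]
opening: 0.999
```

```bash
python3 - <<'E'
from h import *
s=robot.get_state(); print({k:np.round(v,3).tolist() for k,v in s.items()})
im,D=robot.grab_frame('top'); cv2.imwrite('pics/top3.png',im); W=cloud('top',D)
for o in('lamp','ring_mark','tote'):
  for r in robot.trace('top',o)[:1]:
    P=W[r['region']&(D>0)]; print(o,round(r['p'],2),r['bbox'],np.percentile(P,[2,98],axis=0).round(3).tolist())
E
```

```text
{'time': 9.175, 'joints': [-17.004, 14.723, 50.933, 120.833, 0.266, -16.983], 'dq': [-1.348, -6.57, -6.34, -0.013, -0.012, -1.26], 'joint_torque': [0.334, -52.818, 29.849, -1.085, 0.016, 0.046], 'ee_pos': [0.459, -0.054, 0.566], 'tool_rot': [[-0.996, 0.001, 0.091], [-0.001, 1.0, -0.023], [-0.091, -0.023, -0.996]], 'force': [0.853, 0.642, -0.82], 'torque': [0.003, 0.147, -0.047], 'opening': 0.999}
lamp 0.85 [304.3, 211.7, 19.8, 25.0] [[0.392, -0.06, 0.011], [0.533, 0.022, 0.893]]
tote 0.56 [178.5, 172.1, 108.3, 100.8] [[0.417, 0.051, 0.0], [0.62, 0.264, 0.07]]
```

>>> play_rows([
  {"slide":[-500,0,150],"turn":0},
  {"slide":[-500,0,150],"turn":0},
  {"slide":[-500,0,150],"turn":0},
  {"slide":[-500,0,150],"turn":0},
  {"slide":[-500,0,150],"turn":0},
])

```text
time: 10.0
ee_pos: [0.6976, -0.0515, 0.4426]
tool_rot: [[-0.995, 0.001, 0.103], [-0.001, 1.0, -0.022], [-0.103, -0.022, -0.994]]
force: [19.8, -2.8, 20.8]
opening: 1.002
```

>>> play_rows([
  {"slide":[-300,0,0],"turn":0},
  {"slide":[-300,0,0],"turn":0},
  {"slide":[-300,0,0],"turn":0},
  {"slide":[-300,0,0],"turn":0},
  {"slide":[-300,0,0],"turn":0},
])

```text
time: 10.62
ee_pos: [0.7043, -0.0397, 0.4262]
tool_rot: [[-0.997, -0.0, 0.079], [-0.001, 1.0, -0.012], [-0.079, -0.012, -0.997]]
force: [0.1, 0.3, 0.6]
opening: 1.002
```

```bash
python3 - <<'E'
from h import *
s=robot.get_state(); print({k:np.round(v,3).tolist() for k,v in s.items()})
im,D=robot.grab_frame('top'); cv2.imwrite('pics/top4.png',im); W=cloud('top',D)
for o in('lamp','ring_mark','tote'):
  for r in robot.trace('top',o)[:1]:
    P=W[r['region']&(D>0)]; print(o,round(r['p'],2),r['bbox'],np.percentile(P,[2,98],axis=0).round(3).tolist())
im,D=robot.grab_frame('scene'); cv2.imwrite('pics/scene4.png',im)
E
```

```text
{'time': 10.625, 'joints': [-9.876, 42.845, 78.299, 120.842, 0.093, -9.901], 'dq': [0.875, 0.683, -0.054, 0.03, -0.07, 0.775], 'joint_torque': [-0.077, -95.49, 29.406, -0.958, 0.012, -0.022], 'ee_pos': [0.704, -0.04, 0.426], 'tool_rot': [[-0.997, -0.0, 0.079], [-0.001, 1.0, -0.012], [-0.079, -0.012, -0.997]], 'force': [0.135, 0.334, 0.615], 'torque': [-0.0, 0.037, 0.059], 'opening': 1.002}
lamp 0.58 [75.2, 145.7, 53.8, 45.2] [[0.599, 0.433, 0.015], [0.655, 0.489, 0.194]]
tote 0.69 [226.7, 170.5, 22.4, 15.6] [[0.608, 0.122, 0.003], [0.637, 0.17, 0.046]]
```

>>> play_rows([
  {"slide":[0,0,-60],"turn":0},
  {"slide":[0,0,-120],"turn":0},
  {"slide":[20,0,-180],"turn":0},
  {"slide":[30,0,-240],"turn":0},
  {"slide":[30,0,-240],"turn":0},
])

```text
time: 11.5
ee_pos: [0.6713, -0.0378, 0.5009]
tool_rot: [[-0.983, 0.003, 0.186], [-0.003, 0.999, -0.032], [-0.186, -0.032, -0.982]]
force: [0.8, -0.6, -0.6]
opening: 0.999
```

>>> play_rows([
  {"slide":[-100,0,-200],"turn":0},
  {"slide":[-100,0,-200],"turn":0},
  {"slide":[-100,0,-200],"turn":0},
  {"slide":[-100,0,-200],"turn":0},
  {"slide":[-100,0,-200],"turn":0},
])

```text
time: 12.12
ee_pos: [0.6479, -0.0296, 0.5444]
tool_rot: [[-0.968, 0.004, 0.25], [-0.006, 0.999, -0.04], [-0.25, -0.04, -0.967]]
force: [-0.0, -0.2, -0.5]
opening: 1.002
```

```bash
python3 - <<'E'
from h import *
s=robot.get_state(); print({k:np.round(s[k],3).tolist() for k in ('joints','ee_pos','tool_rot','force')})
a=cv2.imread('pics/scene4.png'); cv2.imwrite('pics/v3.png',a)
E
```

```text
{'joints': [-9.901, 32.787, 78.27, 120.831, 0.219, -9.906], 'ee_pos': [0.648, -0.03, 0.544], 'tool_rot': [[-0.968, 0.004, 0.25], [-0.006, 0.999, -0.04], [-0.25, -0.04, -0.967]], 'force': [-0.013, -0.218, -0.545]}
```

View pics/v3.png

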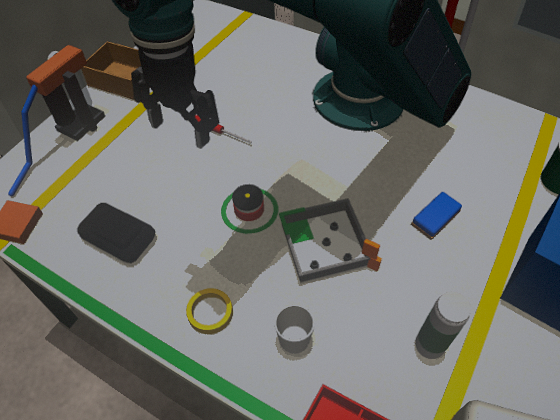

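>>> play_rows([
  {"slide":[403,0,168],"turn":0},
  {"slide":[403,0,168],"turn":0},
  {"slide":[403,0,168],"turn":0},
  {"slide":[403,0,168],"turn":0},
  {"slide":[403,0,168],"turn":0},
])

```text
time: 12.75
ee_pos: [0.5106, -0.0359, 0.4456]
tool_rot: [[-0.968, 0.004, 0.25], [-0.006, 0.999, -0.04], [-0.25, -0.04, -0.968]]
force: [1.0, -0.2, 0.5]
opening: 1.002
```

>>> play_rows([
  {"slide":[150,0,40],"turn":0},
  {"slide":[150,0,40],"turn":0},
  {"slide":[170,0,40],"turn":0},
  {"slide":[190,0,40],"turn":0},
  {"slide":[200,0,40],"turn":0},
])

```text
time: 13.38
ee_pos: [0.3268, -0.0388, 0.3572]
tool_rot: [[-0.968, 0.005, 0.25], [-0.005, 0.999, -0.04], [-0.25, -0.04, -0.967]]
force: [0.9, 0.0, -0.1]
opening: 0.997
```

```bash
python3 - <<'E'
from h import *
s=robot.get_state(); print({k:np.round(s[k],3).tolist() for k in ('joints','ee_pos','tool_rot','force')})
E
```

```text
{'joints': [-24.432, -15.873, -17.249, 74.45, 3.843, -23.959], 'ee_pos': [0.327, -0.039, 0.357], 'tool_rot': [[-0.968, 0.005, 0.25], [-0.005, 0.999, -0.04], [-0.25, -0.04, -0.967]], 'force': [0.93, 0.04, -0.074]}
```

>>> play_rows([
  {"slide":[120,60,60],"turn":0},
  {"slide":[180,70,70],"turn":0},
  {"slide":[220,70,80],"turn":0},
  {"slide":[220,70,80],"turn":0},
  {"slide":[220,70,80],"turn":0},
])

```text
time: 14.0
ee_pos: [0.1469, 0.02, 0.2334]
tool_rot: [[-0.97, 0.003, 0.243], [-0.007, 0.999, -0.041], [-0.242, -0.041, -0.969]]
force: [-0.3, -1.0, 1.1]
opening: 1.002
```

```bash
python3 - <<'E'
from h import *
s=robot.get_state(); print({k:np.round(s[k],3).tolist() for k in ('joints','ee_pos','tool_rot','force')})
E
```

```text
{'joints': [-50.167, -39.661, -42.558, 76.201, 9.213, -49.412], 'ee_pos': [0.147, 0.02, 0.233], 'tool_rot': [[-0.97, 0.003, 0.243], [-0.007, 0.999, -0.041], [-0.242, -0.041, -0.969]], 'force': [-0.307, -0.979, 1.057]}
```

>>> play_rows([
  {"slide":[-60,5,20],"turn":0},
  {"slide":[-120,10,60],"turn":0},
  {"slide":[-187,10,132],"turn":0},
  {"slide":[-187,10,132],"turn":0},
  {"slide":[-187,10,132],"turn":0},
])

```text
time: 14.62
ee_pos: [0.3451, 0.0251, 0.1583]
tool_rot: [[-0.97, 0.001, 0.244], [-0.009, 0.999, -0.041], [-0.244, -0.042, -0.969]]
force: [0.1, -2.3, 1.1]
opening: 1.001
```

```bash
python3 - <<'E'
from h import *
s=robot.get_state(); print({k:np.round(s[k],3).tolist() for k in ('joints','ee_pos','tool_rot','force')})
E
```

```text
{'joints': [-9.412, -9.77, -44.768, 40.671, -0.009, -9.644], 'ee_pos': [0.345, 0.025, 0.158], 'tool_rot': [[-0.97, 0.001, 0.244], [-0.009, 0.999, -0.041], [-0.244, -0.042, -0.969]], 'force': [0.118, -2.3, 1.135]}
```

>>> play_rows([
  {"slide":[20,0,75],"turn":0},
  {"slide":[60,5,65],"turn":0},
  {"slide":[100,10,55],"turn":0},
  {"slide":[140,20,46],"turn":0},
  {"slide":[140,20,46],"turn":0},
])

```text
time: 15.25
ee_pos: [0.2195, 0.0423, 0.0787]
tool_rot: [[-0.97, 0.0, 0.244], [-0.01, 0.999, -0.04], [-0.244, -0.041, -0.969]]
force: [1.3, -0.9, 0.3]
opening: 1.001
```

```bash
python3 - <<'E'
from h import *
s=robot.get_state(); print({k:np.round(s[k],3).tolist() for k in ('joints','ee_pos','tool_rot','force')})
E
```

```text
{'joints': [-10.883, -19.327, -64.368, 30.652, 0.369, -11.105], 'ee_pos': [0.22, 0.042, 0.079], 'tool_rot': [[-0.97, 0.0, 0.244], [-0.01, 0.999, -0.04], [-0.244, -0.041, -0.969]], 'force': [1.281, -0.879, 0.286]}
```

>>> play_rows([
  {"slide":[20,3,-5],"turn":0},
  {"slide":[40,7,-10],"turn":0},
  {"slide":[60,10,-15],"turn":0},
  {"slide":[60,10,-15],"turn":0},
])

```text
time: 15.75
ee_pos: [0.1588, 0.0521, 0.0789]
tool_rot: [[-0.969, 0.001, 0.245], [-0.01, 0.999, -0.041], [-0.245, -0.042, -0.969]]
force: [0.4, -0.9, 0.0]
opening: 0.998
```

```bash
python3 - <<'E'
from h import *
s=robot.get_state(); print({k:np.round(s[k],3).tolist() for k in ('joints','ee_pos','tool_rot','force')})
im,D=robot.grab_frame('scene'); cv2.imwrite('pics/v4.png',cv2.resize(im[0:260,200:560],None,fx=2,fy=2))
E
```

```text
{'joints': [-12.284, -29.206, -66.659, 38.162, 0.716, -12.451], 'ee_pos': [0.159, 0.052, 0.079], 'tool_rot': [[-0.969, 0.001, 0.245], [-0.01, 0.999, -0.041], [-0.245, -0.042, -0.969]], 'force': [0.398, -0.946, 0.035]}
```

View pics/v4.png

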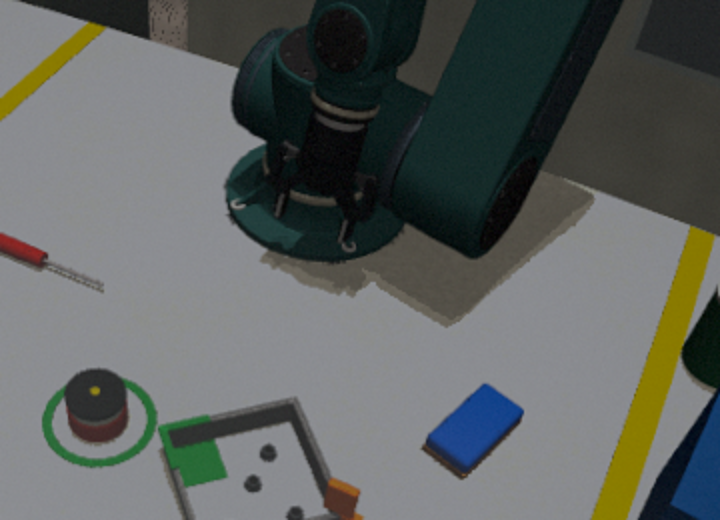

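>>> play_rows([
  {"slide":[-480,-90,-102],"turn":0},
  {"slide":[-480,-90,-102],"turn":0},
  {"slide":[-480,-90,-102],"turn":0},
  {"slide":[-480,-90,-102],"turn":0},
  {"slide":[-480,-90,-102],"turn":0},
])

```text
time: 16.42
ee_pos: [0.4374, 0.0008, 0.2166]
tool_rot: [[-0.969, 0.001, 0.246], [-0.01, 0.999, -0.041], [-0.246, -0.042, -0.968]]
force: [-1.2, -1.4, 0.6]
opening: 0.999
```

>>> play_rows([
  {"slide":[-480,-50,60],"turn":0},
  {"slide":[-480,-50,60],"turn":0},
  {"slide":[-480,-50,60],"turn":0},
  {"slide":[-480,-50,60],"turn":0},
  {"slide":[-480,-50,60],"turn":0},
])

```text
time: 17.05
ee_pos: [0.7459, -0.0297, 0.2544]
tool_rot: [[-0.969, 0.001, 0.247], [-0.01, 0.999, -0.041], [-0.246, -0.042, -0.968]]
force: [1.2, -0.0, 0.7]
opening: 1.002
```

>>> play_rows([
  {"slide":[-400,0,100],"turn":0},
  {"slide":[-400,0,100],"turn":0},
  {"slide":[-400,0,100],"turn":0},
  {"slide":[-400,0,100],"turn":0},
  {"slide":[-400,0,100],"turn":0},
])

```text
time: 17.68
ee_pos: [0.9483, -0.0302, 0.2359]
tool_rot: [[-0.96, 0.002, 0.282], [-0.011, 0.999, -0.043], [-0.281, -0.044, -0.959]]
force: [83.4, -7.4, 68.5]
opening: 0.997
```

```bash
python3 - <<'E'
from h import *
s=robot.get_state(); print({k:np.round(s[k],3).tolist() for k in ('joints','ee_pos','tool_rot','force')})
E
```

```text
{'joints': [-6.558, 58.6, 78.386, 93.251, -0.59, -6.914], 'ee_pos': [0.948, -0.03, 0.236], 'tool_rot': [[-0.96, 0.002, 0.282], [-0.011, 0.999, -0.043], [-0.281, -0.044, -0.959]], 'force': [83.447, -7.446, 68.512]}
```

>>> play_rows([
  {"slide":[-20,0,5],"turn":0},
  {"slide":[-30,0,8],"turn":0},
  {"slide":[-40,0,10],"turn":0},
])

```text
time: 18.05
ee_pos: [0.9682, -0.0297, 0.2267]
tool_rot: [[-0.95, 0.002, 0.311], [-0.012, 0.999, -0.045], [-0.311, -0.046, -0.949]]
force: [0.1, 0.2, 0.4]
opening: 0.998
```

```bash
python3 - <<'E'
from h import *
s=robot.get_state(); print({k:np.round(s[k],3).tolist() for k in ('joints','ee_pos','tool_rot','force')})
E
```

```text
{'joints': [-6.411, 59.487, 78.342, 90.522, -0.545, -6.791], 'ee_pos': [0.968, -0.03, 0.227], 'tool_rot': [[-0.95, 0.002, 0.311], [-0.012, 0.999, -0.045], [-0.311, -0.046, -0.949]], 'force': [0.114, 0.187, 0.408]}
```

>>> play_rows([
  {"slide":[40,20,-12],"turn":0.1},
  {"slide":[429,298,-134],"turn":1.57},
  {"slide":[429,298,-134],"turn":1.57},
  {"slide":[429,298,-134],"turn":1.57},
  {"slide":[429,298,-134],"turn":1.57},
], claw=42)

```text
time: 18.68
ee_pos: [0.7928, 0.0909, 0.2261]
tool_rot: [[-0.748, 0.583, 0.318], [0.602, 0.797, -0.044], [-0.279, 0.158, -0.947]]
force: [1.9, 0.8, 1.1]
opening: 0.489
```

```bash
cat > go.py <<'E'
import sys
from h import *
s=robot.get_state(); R=np.array(s['tool_rot']); p=np.array(s['ee_pos'])
print('t',s['time'],'q',np.round(s['joints'],1),'p',p.round(4),'F',np.round(s['force'],1),'op',round(float(s['opening']),3)); print(R.round(3).tolist())
if len(sys.argv)>3:
    d=np.array([float(a) for a in sys.argv[1:4]])-p; print('slide mm',(R.T@d*1e3).round(1),'dist',np.linalg.norm(d).round(3))
    if len(sys.argv)>4:  # desired azimuth (deg) of jaw axis
        a=np.radians(float(sys.argv[4])); h=np.array([np.cos(a),np.sin(a),0]); h-=R[:,2]*(R[:,2]@h)
        print('turn rad',np.arctan2(-(h@R[:,0]),h@R[:,1]).round(3))
E
python3 go.py .519 .268 .20 0
```

```text
t 18.675 q [ 1.8 30.2 16.1 57.4 -3.1 38.8] p [0.7928 0.0909 0.2261] F [1.9 0.8 1.1] op 0.489
[[-0.748, 0.583, 0.318], [0.602, 0.797, -0.044], [-0.279, 0.158, -0.947]]
slide mm [318.7 -22.5 -70. ] dist 0.327
turn rad 0.909
```

>>> play_rows([
  {"slide":[319,-22,-70],"turn":0.909},
  {"slide":[319,-22,-70],"turn":0.909},
  {"slide":[319,-22,-70],"turn":0.909},
  {"slide":[319,-22,-70],"turn":0.909},
  {"slide":[319,-22,-70],"turn":0.909},
])

```text
time: 19.3
ee_pos: [0.5319, 0.262, 0.2045]
tool_rot: [[0.006, 0.946, 0.324], [0.999, 0.008, -0.041], [-0.041, 0.324, -0.945]]
force: [0.6, 0.3, -0.4]
opening: 0.493
```

```bash
python3 go.py .519 .268 .066 0
```

```text
t 19.3 q [ 22.8  12.2 -15.7  45.5  -9.4 111.3] p [0.5319 0.262  0.2045] F [ 0.6  0.3 -0.4] op 0.493
[[0.006, 0.946, 0.324], [0.999, 0.008, -0.041], [-0.041, 0.324, -0.945]]
slide mm [ 11.7 -57.1 126.4] dist 0.139
turn rad -0.006
```

>>> play_rows([
  {"slide":[9.5,-40,45],"turn":0},
  {"slide":[9.5,-40,75],"turn":0},
  {"slide":[10,-45,92],"turn":0},
  {"slide":[11,-51,109],"turn":0},
  {"slide":[12,-57,126],"turn":0},
])

```text
time: 19.92
ee_pos: [0.5217, 0.2696, 0.0691]
tool_rot: [[0.006, 0.944, 0.331], [0.999, 0.007, -0.038], [-0.038, 0.331, -0.943]]
force: [0.6, -0.2, 0.4]
opening: 0.49
```

```bash
python3 go.py .519 .268 .066 0; python3 - <<'E'
from h import *
im,D=robot.grab_frame('scene'); cv2.imwrite('pics/v5.png',cv2.resize(im[120:320,240:480],None,fx=3,fy=3,interpolation=cv2.INTER_CUBIC))
E
```

```text
t 19.925 q [ 24.   18.7 -30.5  23.9  -9.8 112.5] p [0.5217 0.2696 0.0691] F [ 0.6 -0.2  0.4] op 0.49
[[0.006, 0.944, 0.331], [0.999, 0.007, -0.038], [-0.038, 0.331, -0.943]]
slide mm [-1.5 -3.6  2.1] dist 0.004
turn rad -0.007
```

View pics/v5.png

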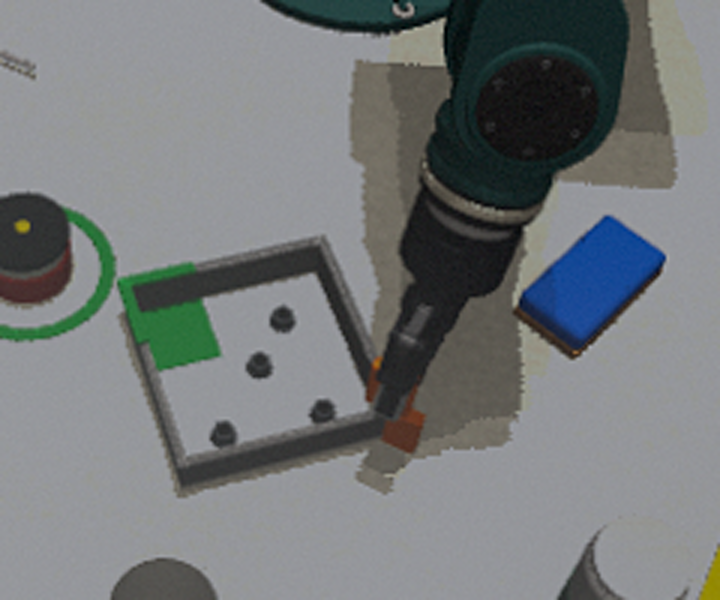

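>>> play_rows([
  {"slide":[-1,-16,-5.5],"turn":-0.14},
  {"slide":[-5,-31,-11],"turn":-0.28},
  {"slide":[-11,-46,-16],"turn":-0.42},
  {"slide":[-19,-60,-20.5],"turn":-0.56},
  {"slide":[-28.5,-73,-24.5],"turn":-0.7},
])

```text
time: 20.6
ee_pos: [0.4455, 0.2421, 0.07]
tool_rot: [[-0.606, 0.722, 0.334], [0.757, 0.652, -0.037], [-0.244, 0.231, -0.942]]
force: [0.3, 1.3, 0.3]
opening: 0.488
```

```bash
python3 - <<'E'
from h import *
s=robot.get_state(); R=np.array(s['tool_rot']); p=np.array(s['ee_pos']); print(p.round(4),R.round(3).tolist(),s['force'],s['opening'])
C=np.array([.521,.149]); 
for f in (138,146,154,162,170,172):
    a=np.radians(f); t=np.r_[C+.12*np.array([np.cos(a),np.sin(a)]),.067]; print(f,(R.T@(t-p)*1e3).round(1))
az=np.arctan2(R[1,2],R[0,2]); a=az+np.pi/2; h=np.array([np.cos(a),np.sin(a),0]); print('az',np.degrees(az),'turn final',np.arctan2(-(h@R[:,0]),h@R[:,1]))
for n in('scene','top'):
    im,D=robot.grab_frame(n)
    for o,z in(('tote_handle',.071),('tote_corner',.005),('tote',0)):
        for r in robot.pinpoint(n,o)[:1]: print(n,o,r['p'],ray(n,r['position'],z).round(3))
E
```

```text
[0.4455 0.2421 0.07  ] [[-0.606, 0.722, 0.334], [0.757, 0.652, -0.037], [-0.244, 0.231, -0.942]] [0.31483141 1.29286594 0.2580093 ] 0.48772168666314447
138 [ -0.7 -18.9  -1.3]
146 [ -4.4 -34.9  -4.2]
154 [-10.4 -50.4  -6.5]
162 [-18.3 -65.1  -8. ]
170 [-28.2 -78.6  -8.8]
172 [-30.9 -81.8  -8.9]
az -6.264719148041631 turn final -0.756837658020941
scene tote_handle 0.28 [[0.503 0.139 0.071]]
scene tote_corner 0.76 [[0.557 0.045 0.005]]
scene tote 0.69 [[0.505 0.138 0.   ]]
top tote_handle 0.78 [[0.441 0.246 0.071]]
top tote_corner 0.63 [[0.56  0.185 0.005]]
top tote 0.97 [[0.501 0.145 0.   ]]
```

>>> play_rows([
  {"slide":[-1,-19,-1.5],"turn":-0.15},
  {"slide":[-4.5,-35,-4],"turn":-0.3},
  {"slide":[-10.5,-50,-6.5],"turn":-0.45},
  {"slide":[-18,-65,-8],"turn":-0.6},
  {"slide":[-28,-79,-9],"turn":-0.757},
])

```text
time: 21.62
ee_pos: [0.4009, 0.1692, 0.0649]
tool_rot: [[-0.938, 0.111, 0.329], [0.104, 0.994, -0.039], [-0.332, -0.002, -0.943]]
force: [0.0, 0.2, 0.0]
opening: 0.492
```

```bash
python3 - <<'E'
from h import *
s=robot.get_state(); R=np.array(s['tool_rot']); p=np.array(s['ee_pos']); print(p.round(4),R.round(3).tolist(),s['force'],s['opening'])
for n in('scene','top'):
    im,D=robot.grab_frame(n); cv2.imwrite(f'pics/{n}6.png',im)
    for o,z in(('tote_handle',.071),('tote_corner',.005),('tote',0)):
        for r in robot.pinpoint(n,o)[:1]: print(n,o,r['p'],ray(n,r['position'],z).round(3))
im=cv2.imread('pics/scene6.png');cv2.imwrite('pics/v6.png',cv2.resize(im[120:320,220:460],None,fx=3,fy=3,interpolation=cv2.INTER_CUBIC))
E
```

```text
[0.4009 0.1692 0.0649] [[-0.938, 0.111, 0.329], [0.104, 0.994, -0.039], [-0.332, -0.002, -0.943]] [0.00485177 0.17967547 0.01711478] 0.49232793354064924
scene tote_handle 0.97 [[0.403 0.175 0.071]]
scene tote_corner 0.61 [[0.59  0.057 0.005]]
scene tote 0.72 [[0.498 0.113 0.   ]]
top tote_handle 0.89 [[0.393 0.174 0.071]]
top tote_corner 0.8 [[0.596 0.059 0.005]]
top tote 0.76 [[0.493 0.121 0.   ]]
```

View pics/v6.png

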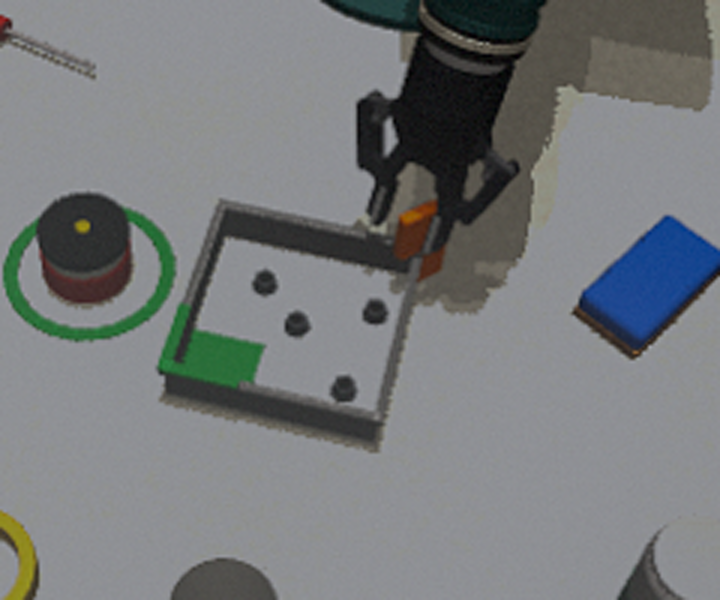

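>>> play_rows([
  {"slide":[0,0,0],"turn":0},
  {"slide":[0,0,0],"turn":0},
  {"slide":[0,0,0],"turn":0},
  {"slide":[0,0,0],"turn":0},
], claw=14)

```text
time: 22.52
ee_pos: [0.4008, 0.1698, 0.0647]
tool_rot: [[-0.937, 0.117, 0.329], [0.11, 0.993, -0.039], [-0.331, -0.0, -0.944]]
force: [-0.0, 0.0, 0.6]
opening: 0.164
```

```bash
python3 - <<'E'
from h import *
s=robot.get_state(); R=np.array(s['tool_rot']); p=np.array(s['ee_pos']); print(p.round(4),R.round(3).tolist(),s['force'],s['opening']*85.4)
for n in('scene','top'):
    im,D=robot.grab_frame(n); cv2.imwrite(f'pics/{n}7.png',im)
    for o,z in(('tote_handle',.071),('tote_corner',.005),('tote',0)):
        for r in robot.pinpoint(n,o)[:1]: print(n,o,r['p'],ray(n,r['position'],z).round(3))
E
```

```text
[0.4008 0.1698 0.0647] [[-0.937, 0.117, 0.329], [0.11, 0.993, -0.039], [-0.331, -0.0, -0.944]] [-0.00118096  0.00562577  0.6313229 ] 14.019256088541086
scene tote_handle 0.62 [[0.398 0.173 0.071]]
scene tote_corner 0.84 [[0.614 0.131 0.005]]
scene tote 0.65 [[0.5   0.146 0.   ]]
top tote_handle 0.76 [[0.388 0.176 0.071]]
top tote_corner 0.94 [[0.616 0.125 0.005]]
top tote 0.91 [[0.502 0.15  0.   ]]
```

>>> play_rows([
  {"slide":[0,0,0],"turn":0},
  {"slide":[0,0,0],"turn":0},
  {"slide":[0,0,0],"turn":0},
], claw=0)

```text
time: 23.3
ee_pos: [0.4012, 0.1699, 0.065]
tool_rot: [[-0.937, 0.116, 0.329], [0.11, 0.993, -0.039], [-0.332, 0.0, -0.943]]
force: [0.9, 0.9, 3.0]
opening: 0.133
```

```bash
python3 go.py .46 .19 .42; python3 - <<'E'
from h import *
for n in('scene','top'):
    im,D=robot.grab_frame(n)
    for o,z in(('tote_handle',.071),('tote_corner',.005),('tote',0),('lamp',0)):
        for r in robot.pinpoint(n,o)[:1]: print(n,o,r['p'],ray(n,r['position'],z).round(3))
E
```

```text
t 23.3 q [ 17.2   5.8 -50.4  16.   -7.7  22.6] p [0.4012 0.1699 0.065 ] F [0.9 0.9 3. ] op 0.133
[[-0.937, 0.116, 0.329], [0.11, 0.993, -0.039], [-0.332, 0.0, -0.943]]
slide mm [-170.6   26.8 -316.3] dist 0.36
scene tote_handle 0.83 [[0.389 0.171 0.071]]
scene tote_corner 0.82 [[0.616 0.136 0.005]]
scene tote 0.64 [[ 0.504  0.154 -0.   ]]
scene lamp 0.56 [[ 0.519 -0.058  0.   ]]
top tote_handle 0.7 [[0.496 0.141 0.071]]
top tote_corner 0.73 [[0.616 0.149 0.005]]
top tote 0.91 [[0.499 0.156 0.   ]]
top lamp 0.82 [[ 0.521 -0.063  0.   ]]
```

>>> play_rows([
  {"slide":[-5,0,-14],"turn":0},
  {"slide":[-15,0,-42],"turn":0},
  {"slide":[-27,0,-75],"turn":0},
  {"slide":[-40,0,-113],"turn":0},
  {"slide":[-53,0,-151],"turn":0},
])

```text
time: 24.42
ee_pos: [0.3999, 0.1696, 0.2253]
tool_rot: [[-0.938, 0.116, 0.327], [0.11, 0.993, -0.039], [-0.329, -0.001, -0.944]]
force: [-0.2, 0.4, -4.0]
opening: 0.132
```

```bash
python3 go.py .50 .17 .42; python3 - <<'E'
from h import *
im,D=robot.grab_frame('scene');cv2.imwrite('pics/v7.png',cv2.resize(im[60:340,160:500],None,fx=2,fy=2,interpolation=cv2.INTER_CUBIC))
E
```

```text
t 24.425 q [ 17.2  -4.7 -31.1  45.9  -7.7  22.6] p [0.3999 0.1696 0.2253] F [-0.2  0.4 -4. ] op 0.132
[[-0.938, 0.116, 0.327], [0.11, 0.993, -0.039], [-0.329, -0.001, -0.944]]
slide mm [-158.    11.9 -151.1] dist 0.219
```

View pics/v7.png

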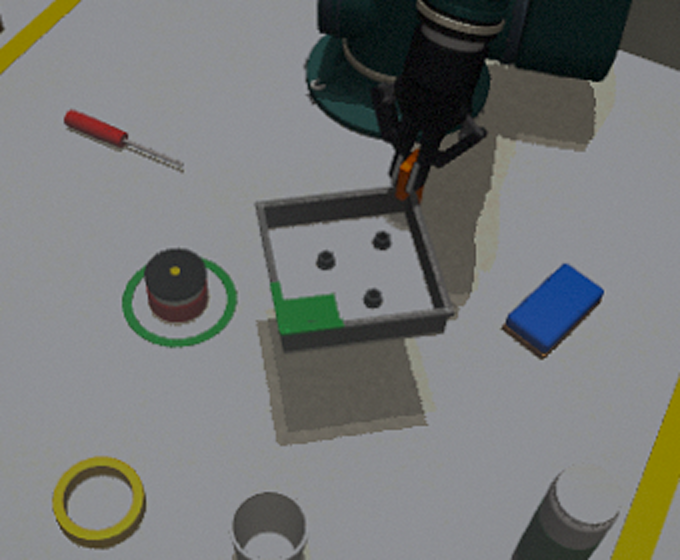

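>>> play_rows([
  {"slide":[-20,1,-19],"turn":0},
  {"slide":[-55,4,-53],"turn":0},
  {"slide":[-90,7,-86],"turn":0},
  {"slide":[-125,9,-120],"turn":0},
  {"slide":[-158,12,-151],"turn":0},
])

```text
time: 25.1
ee_pos: [0.5009, 0.1702, 0.4259]
tool_rot: [[-0.936, 0.116, 0.331], [0.11, 0.993, -0.038], [-0.333, 0.001, -0.943]]
force: [1.3, 0.3, -3.3]
opening: 0.133
```

>>> play_rows([
  {"slide":[0,0,0],"turn":-0.05},
  {"slide":[0,0,0],"turn":-0.15},
  {"slide":[0,0,0],"turn":-0.27},
  {"slide":[0,0,0],"turn":-0.39},
  {"slide":[0,0,0],"turn":-0.5},
])

```text
time: 25.72
ee_pos: [0.5005, 0.1701, 0.4244]
tool_rot: [[-0.877, -0.351, 0.328], [-0.383, 0.923, -0.039], [-0.289, -0.16, -0.944]]
force: [-0.8, -0.8, -3.9]
opening: 0.134
```

>>> play_rows([
  {"slide":[0,0,0],"turn":-0.12},
  {"slide":[0,0,0],"turn":-0.25},
  {"slide":[0,0,0],"turn":-0.38},
  {"slide":[0,0,0],"turn":-0.51},
  {"slide":[0,0,0],"turn":-0.64},
])

```text
time: 26.35
ee_pos: [0.5, 0.1699, 0.423]
tool_rot: [[-0.491, -0.808, 0.326], [-0.861, 0.507, -0.039], [-0.133, -0.3, -0.945]]
force: [0.1, -0.6, -3.7]
opening: 0.136
```

```bash
python3 go.py .55 .19 .42
```

```text
t 26.35 q [ 13.4   3.2   7.3  76.1  -6.5 -46.8] p [0.5    0.1699 0.423 ] F [ 0.1 -0.6 -3.7] op 0.136
[[-0.491, -0.808, 0.326], [-0.861, 0.507, -0.039], [-0.133, -0.3, -0.945]]
slide mm [-41.5 -29.3  18.3] dist 0.054
```

>>> play_rows([
  {"slide":[0,0,0],"turn":-0.13},
  {"slide":[0,0,0],"turn":-0.27},
  {"slide":[0,0,0],"turn":-0.41},
  {"slide":[0,0,0],"turn":-0.55},
  {"slide":[0,0,0],"turn":-0.68},
])

```text
time: 26.98
ee_pos: [0.4996, 0.1697, 0.4216]
tool_rot: [[0.131, -0.937, 0.323], [-0.988, -0.151, -0.04], [0.087, -0.314, -0.946]]
force: [0.1, -0.3, -4.8]
opening: 0.131
```

>>> play_rows([
  {"slide":[0,0,0],"turn":-0.13},
  {"slide":[0,0,0],"turn":-0.27},
  {"slide":[0,0,0],"turn":-0.41},
  {"slide":[0,0,0],"turn":-0.55},
  {"slide":[0,0,0],"turn":-0.68},
])

```text
time: 27.6
ee_pos: [0.4992, 0.1696, 0.4203]
tool_rot: [[0.694, -0.644, 0.321], [-0.669, -0.742, -0.041], [0.264, -0.186, -0.946]]
force: [0.9, 0.2, -4.0]
opening: 0.132
```

>>> play_rows([
  {"slide":[0,0,0],"turn":-0.13},
  {"slide":[0,0,0],"turn":-0.26},
  {"slide":[0,0,0],"turn":-0.39},
  {"slide":[0,0,0],"turn":-0.52},
  {"slide":[0,0,0],"turn":-0.6},
])

```text
time: 28.22
ee_pos: [0.4988, 0.1695, 0.4191]
tool_rot: [[0.938, -0.136, 0.318], [-0.13, -0.991, -0.041], [0.321, -0.003, -0.947]]
force: [1.0, 0.2, -3.8]
opening: 0.134
```

```bash
python3 - <<'E'
from h import *
R=np.array(robot.get_state()['tool_rot'])
R0=np.array([[-0.937,0.116,0.329],[0.11,0.993,-0.039],[-0.332,0,-0.943]]) # at grasp
c=np.radians(-8); T0=np.c_[[.7071*(np.cos(c)+np.sin(c)),.7071*(np.sin(c)-np.cos(c)),0],[.7071*(np.cos(c)-np.sin(c)),.7071*(np.sin(c)+np.cos(c)),0],[0,0,1]]
T=R@R0.T@T0; print('tilt',np.degrees(np.arccos(T[2,2])),'gravity in tote',(-T[2]).round(3)); 
p=np.array(robot.get_state()['ee_pos'])-.011*R[:,2]
c=T@np.array([.1592,.1592,-.066])+p; o=T@np.array([.1632,.1632,-.071])+p; print('corner',c,'outer',o)
for v in([-.084,.084,0],[.084,-.084,0]): print(T@(np.array(v)-[-.0792,-.0792,.071])+p)
E
python3 go.py .62 .19 .35; python3 - <<'E'
from h import *
im,D=robot.grab_frame('scene');cv2.imwrite('pics/v8.png',cv2.resize(im[60:340,160:500],None,fx=2,fy=2,interpolation=cv2.INTER_CUBIC))
E
```

```text
tilt 38.13879277584839 gravity in tote [ 0.424  0.447 -0.787]
corner [0.36095469 0.19422835 0.23880197] outer [0.35962208 0.19456386 0.2313825 ]
[0.4335115  0.06156014 0.30268336]
[0.4701465  0.29620939 0.30653082]
t 28.225 q [  13.4    3.3    7.    76.1   -6.5 -159.8] p [0.4988 0.1695 0.4191] F [ 1.   0.2 -3.8] op 0.134
[[0.938, -0.136, 0.318], [-0.13, -0.991, -0.041], [0.321, -0.003, -0.947]]
slide mm [ 88.8 -36.7 103.1] dist 0.141
```

View pics/v8.png

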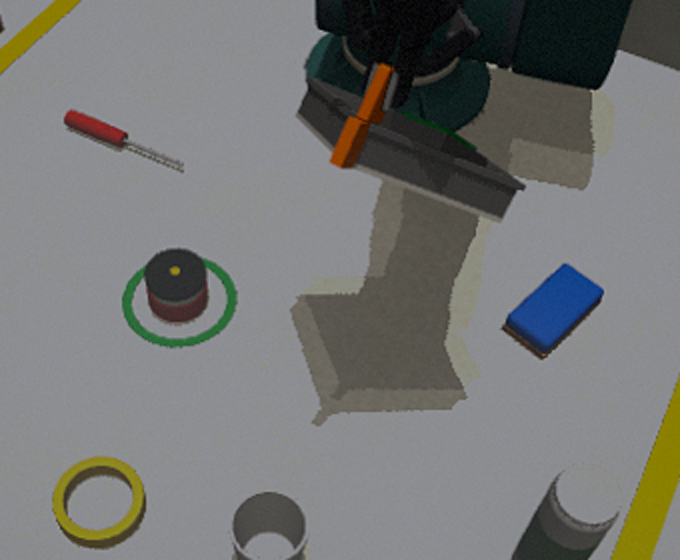

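>>> play_rows([
  {"slide":[-7,0,20],"turn":0},
  {"slide":[-22,0,65],"turn":0},
  {"slide":[-40,0.5,115],"turn":0},
  {"slide":[-56,0.5,165],"turn":0},
  {"slide":[-64,0.5,188],"turn":0},
])

```text
time: 28.9
ee_pos: [0.4965, 0.1687, 0.2167]
tool_rot: [[0.94, -0.135, 0.313], [-0.128, -0.991, -0.043], [0.316, 0.0, -0.949]]
force: [0.8, 0.6, -3.0]
opening: 0.134
```

```bash
cat > chk.py <<'E'
from h import *
s=robot.get_state(); R=np.array(s['tool_rot'])
R0=np.array([[-0.937,0.116,0.329],[0.11,0.993,-0.039],[-0.332,0,-0.943]])
c=np.radians(-8); T0=np.c_[[.7071*(np.cos(c)+np.sin(c)),.7071*(np.sin(c)-np.cos(c)),0],[.7071*(np.cos(c)-np.sin(c)),.7071*(np.sin(c)+np.cos(c)),0],[0,0,1]]
T=R@R0.T@T0; p=np.array(s['ee_pos'])-.011*R[:,2]; O=p-T@np.array([-.0792,-.0792,.071])
print('p',s['ee_pos'].round(4) if hasattr(s['ee_pos'],'round') else s['ee_pos'],'F',s['force'],'op',s['opening'],'tilt',np.degrees(np.arccos(T[2,2])),'outer z',(O+T@[.084,.084,0])[2])
for n in('top','scene'):
    im,D=robot.grab_frame(n); cv2.imwrite(f'pics/{n}9.png',im); W=cloud(n,D)
    for o in('tote_corner','lamp','nut1','tote_handle'):
        for r in robot.pinpoint(n,o)[:5 if o=='nut1' else 1]:
            u,v=np.round(r['position']).astype(int); X=W[max(0,v),u]; print(n,o,round(r['p'],2),(u,v),X.round(3),'tote frame',(T.T@(X-O)).round(3))
    r=robot.trace(n,'tote')
    if r:
        P=W[r[0]['region']&(D>0)]; print('tote min z pts',np.percentile(P[:,2],[1,5]).round(3), P[P[:,2].argsort()[:20]].mean(0).round(3))
E
python3 chk.py
```

```text
p [0.4965 0.1687 0.2167] F [ 0.80102171  0.62644273 -2.9702649 ] op 0.1336535425488269 tilt 37.859565531562154 outer z 0.02966246173382739
top lamp 0.57 (np.int64(320), np.int64(223)) [ 0.509 -0.055  0.055] tote frame [-0.19   0.123 -0.093]
top nut1 0.6 (np.int64(239), np.int64(262)) [0.412 0.137 0.078] tote frame [-0.005  0.06  -0.001]
top tote_handle 0.69 (np.int64(221), np.int64(216)) [0.476 0.152 0.368] tote frame [-0.145 -0.12   0.191]
tote min z pts [-0.001  0.071] [ 0.495  0.126 -0.002]
scene tote_corner 0.92 (np.int64(361), np.int64(196)) [0.383 0.177 0.053] tote frame [0.05  0.065 0.001]
scene lamp 0.83 (np.int64(250), np.int64(210)) [ 0.546 -0.041  0.04 ] tote frame [-0.19   0.097 -0.126]
scene nut1 0.61 (np.int64(364), np.int64(199)) [0.387 0.187 0.052] tote frame [ 0.056  0.057 -0.002]
scene nut1 0.47 (np.int64(348), np.int64(194)) [0.408 0.152 0.072] tote frame [ 0.011  0.056 -0.001]
scene nut1 0.42 (np.int64(357), np.int64(194)) [0.394 0.17  0.067] tote frame [0.033 0.057 0.005]
scene tote_handle 0.56 (np.int64(341), np.int64(181)) [0.514 0.171 0.241] tote frame [-0.093 -0.1    0.069]
tote min z pts [0.002 0.06 ] [ 0.358  0.17  -0.   ]
```

```bash
python3 -c "
import cv2
a=cv2.imread('pics/scene9.png')[150:270,300:420];cv2.imwrite('pics/v9.png',cv2.convertScaleAbs(cv2.resize(a,None,fx=5,fy=5,interpolation=cv2.INTER_CUBIC),alpha=1.8))"
```

```text
(no output)
```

View pics/v9.png

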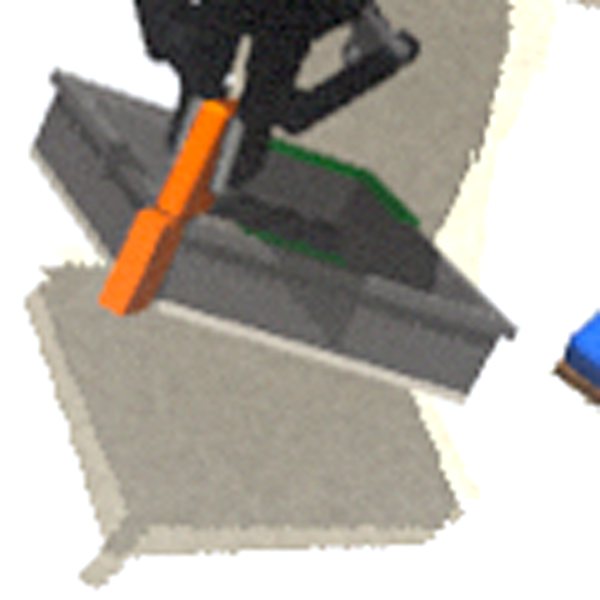

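```bash
cat > rect.py <<'E'
import sys
from h import *
s=robot.get_state(); R=np.array(s['tool_rot'])
R0=np.array([[-0.937,0.116,0.329],[0.11,0.993,-0.039],[-0.332,0,-0.943]])
c=np.radians(-8); T0=np.c_[[.7071*(np.cos(c)+np.sin(c)),.7071*(np.sin(c)-np.cos(c)),0],[.7071*(np.cos(c)-np.sin(c)),.7071*(np.sin(c)+np.cos(c)),0],[0,0,1]]
T=R@R0.T@T0; p=np.array(s['ee_pos'])-.011*R[:,2]; O=p-T@np.array([-.0792,-.0792,.071])
print('t',s['time'],'tote x',T[:,0].round(3),'y',T[:,1].round(3),'g',(-T[2]).round(3))
out=[]
for n in('top','scene'):
    im,D=robot.grab_frame(n); W=cloud(n,D); L=(W-O)@T
    g=np.linspace(-.09,.09,361); X,Y=np.meshgrid(g,g[::-1]); P=np.stack([X,Y,0*X+.012],-1)@T.T+O
    uv=proj(n,P.reshape(-1,3)).astype(np.float32).reshape(361,361,2)
    w=cv2.convertScaleAbs(cv2.remap(im,uv,None,cv2.INTER_LINEAR),alpha=1.8)
    l=cv2.remap(L.astype(np.float32),uv,None,cv2.INTER_NEAREST)[...,2]; w[l>.03]=(w[l>.03]*.3+[120,0,0]).astype(np.uint8)
    for k in (.015,.082): 
        q=int((k+.09)*2000); cv2.line(w,(q,0),(q,360),(0,0,255),1); cv2.line(w,(0,360-q),(360,360-q),(0,0,255),1)
    out.append(w)
    for r in robot.pinpoint(n,'nut1')[:6]:
        d=ray(n,r['position'],0)[0]; K,_,Rc,t=cam(n); cc=-Rc.T@t; v=d-cc; a=T.T@(cc-O); b=T.T@v; print(n,round(r['p'],2),(a+b*(.005-a[2])/b[2]).round(3))
cv2.imwrite(sys.argv[1],np.hstack(out))
E
python3 rect.py pics/v10.png
```

```text
t 29.5 tote x [-0.442  0.79  -0.425] y [-0.656 -0.608 -0.447] g [ 0.425  0.447 -0.786]
top 0.41 [-0.003  0.052  0.005]
top 0.31 [-0.044 -0.054  0.005]
scene 0.44 [0.04  0.033 0.005]
scene 0.38 [0.018 0.059 0.005]
scene 0.36 [0.021 0.038 0.005]
```

View pics/v10.png

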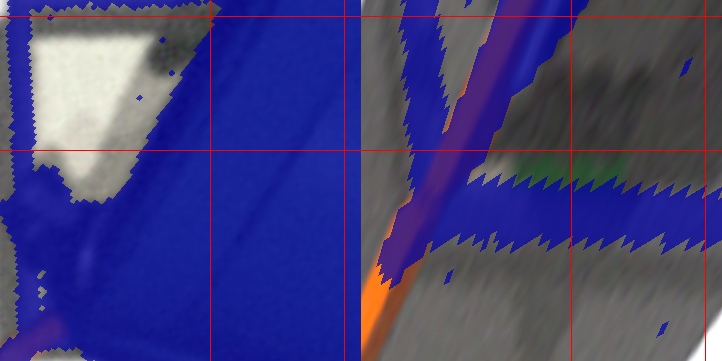

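>>> play_rows([
  {"slide":[3,0,-10],"turn":-0.1},
  {"slide":[7,0,-20],"turn":-0.2},
  {"slide":[9,0,-28],"turn":-0.28},
  {"slide":[9,0,-28],"turn":-0.28},
])

```text
time: 30.2
ee_pos: [0.4984, 0.1694, 0.2505]
tool_rot: [[0.939, 0.131, 0.319], [0.152, -0.988, -0.041], [0.31, 0.087, -0.947]]
force: [1.4, -1.1, -4.2]
opening: 0.136
```

```bash
cat >> rect.py <<'E'
print('q',np.round(s['joints'],1),'-y_tote in tool axes',(-R.T@T[:,1]).round(3),'p',np.round(s['ee_pos'],3))
E
python3 rect.py pics/r11.png
```

```text
t 30.2 tote x [-0.633  0.606 -0.482] y [-0.474 -0.795 -0.378] g [ 0.482  0.378 -0.79 ]
top 0.59 [0.042 0.066 0.005]
top 0.53 [0.061 0.07  0.005]
top 0.43 [0.01  0.057 0.005]
top 0.39 [-0.004  0.062  0.005]
scene 0.55 [-0.004  0.029  0.005]
scene 0.41 [0.012 0.025 0.005]
q [  13.4    3.7  -18.7   50.    -6.5 -176. ] -y_tote in tool axes [ 0.682 -0.69  -0.239] p [0.498 0.169 0.25 ]
```

>>> play_rows([
  {"slide":[42,-43,-15],"turn":0},
  {"slide":[84,-85,-29],"turn":0},
  {"slide":[84,-85,-29],"turn":0},
  {"slide":[84,-85,-29],"turn":0},
])

```text
time: 30.9
ee_pos: [0.5562, 0.267, 0.2946]
tool_rot: [[0.94, 0.13, 0.316], [0.151, -0.988, -0.042], [0.307, 0.087, -0.948]]
force: [0.1, -0.3, -4.1]
opening: 0.131
```

```bash
python3 rect.py pics/r12.png
```

```text
t 30.9 tote x [-0.634  0.606 -0.48 ] y [-0.475 -0.795 -0.376] g [ 0.48   0.376 -0.792]
top 0.58 [0.015 0.058 0.005]
top 0.57 [0.063 0.071 0.005]
top 0.47 [0.036 0.049 0.005]
top 0.44 [0.059 0.041 0.005]
scene 0.59 [0.034 0.021 0.005]
scene 0.58 [0.006 0.045 0.005]
scene 0.33 [0.083 0.101 0.005]
scene 0.3 [0.038 0.053 0.005]
q [  22.2   12.8   -0.5   60.4   -9.1 -167.4] -y_tote in tool axes [ 0.682 -0.69  -0.239] p [0.556 0.267 0.295]
```

>>> play_rows([
  {"slide":[-15,15,5],"turn":0},
  {"slide":[-35,36,12],"turn":0},
  {"slide":[-58,59,20],"turn":0},
  {"slide":[-78,79,27],"turn":0},
  {"slide":[-84,85,29],"turn":0},
])

```text
time: 31.72
ee_pos: [0.496, 0.167, 0.249]
tool_rot: [[0.94, 0.128, 0.317], [0.149, -0.988, -0.043], [0.307, 0.087, -0.948]]
force: [0.3, 1.4, -3.6]
opening: 0.134
```

>>> play_rows([
  {"slide":[42,-43,-15],"turn":0},
  {"slide":[84,-85,-29],"turn":0},
  {"slide":[84,-85,-29],"turn":0},
  {"slide":[84,-85,-29],"turn":0},
])

```text
time: 32.22
ee_pos: [0.5547, 0.2647, 0.2945]
tool_rot: [[0.94, 0.128, 0.316], [0.149, -0.988, -0.043], [0.307, 0.088, -0.948]]
force: [0.6, 0.0, -3.9]
opening: 0.133
```

```bash
python3 rect.py pics/v11.png
```

```text
t 32.225 tote x [-0.633  0.608 -0.48 ] y [-0.477 -0.794 -0.376] g [ 0.48   0.376 -0.792]
top 0.61 [0.042 0.055 0.005]
top 0.51 [0.055 0.017 0.005]
top 0.49 [0.055 0.047 0.005]
top 0.47 [0.061 0.071 0.005]
scene 0.61 [0.045 0.032 0.005]
scene 0.58 [0.021 0.05  0.005]
scene 0.38 [0.031 0.004 0.005]
q [  22.    12.5   -0.8   60.4   -9.1 -167.4] -y_tote in tool axes [ 0.682 -0.69  -0.239] p [0.555 0.265 0.294]
```

View pics/v11.png

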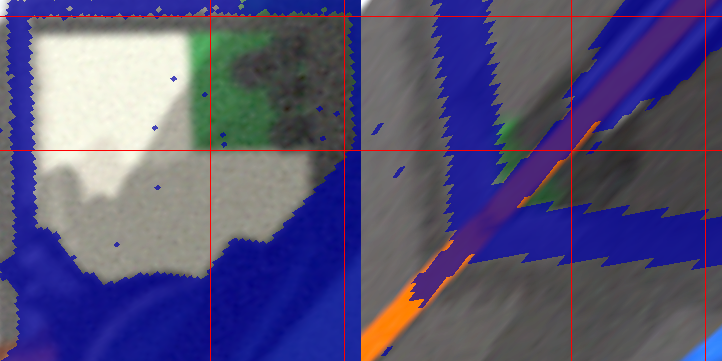

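```bash
python3 go.py .53 .20 .201
```

```text
t 32.425 q [  22.    12.5   -0.9   60.4   -9.1 -167.4] p [0.5544 0.2639 0.2948] F [ 0.1  0.9 -3.7] op 0.128
[[0.94, 0.127, 0.316], [0.148, -0.988, -0.043], [0.307, 0.087, -0.948]]
slide mm [-61.2  51.9  83.9] dist 0.116
```

>>> play_rows([
  {"slide":[-6,5,8],"turn":0},
  {"slide":[-17,14,23],"turn":0},
  {"slide":[-30,25,41],"turn":0},
  {"slide":[-42,36,58],"turn":0},
  {"slide":[-52,44,71],"turn":0},
])

```text
time: 33.05
ee_pos: [0.5325, 0.2084, 0.214]
tool_rot: [[0.94, 0.126, 0.316], [0.147, -0.988, -0.044], [0.306, 0.088, -0.948]]
force: [-0.8, 0.3, -3.7]
opening: 0.138
```

```bash
python3 go.py .53 .20 .203
```

```text
t 33.05 q [  17.     9.6  -17.4   46.    -7.7 -172.3] p [0.5325 0.2084 0.214 ] F [-0.8  0.3 -3.7] op 0.138
[[0.94, 0.126, 0.316], [0.147, -0.988, -0.044], [0.306, 0.088, -0.948]]
slide mm [-7.  7. 10.] dist 0.014
```

>>> play_rows([
  {"slide":[-3,3,5],"turn":0},
  {"slide":[-6,6,9],"turn":0},
  {"slide":[-7,7,10],"turn":0},
  {"slide":[-7,7,10],"turn":0},
  {"slide":[-7,7,10],"turn":0},
])

```text
time: 33.67
ee_pos: [0.5302, 0.2002, 0.2033]
tool_rot: [[0.94, 0.126, 0.316], [0.147, -0.988, -0.044], [0.307, 0.087, -0.948]]
force: [-0.0, 0.6, -3.7]
opening: 0.131
```

```bash
python3 rect.py pics/v12.png; python3 chk.py | grep -v nut
```

```text
t 33.675 tote x [-0.632  0.609 -0.48 ] y [-0.479 -0.793 -0.376] g [ 0.48   0.376 -0.792]
top 0.61 [0.034 0.062 0.005]
top 0.56 [0.059 0.062 0.005]
top 0.47 [0.056 0.039 0.005]
scene 0.54 [ 0.018 -0.015  0.005]
scene 0.35 [0.039 0.018 0.005]
q [  16.1    9.4  -19.4   44.1   -7.4 -173.1] -y_tote in tool axes [ 0.682 -0.69  -0.239] p [0.53  0.2   0.203]
p [0.53   0.2001 0.2031] F [ 0.8274148  -0.35628507 -3.52144031] op 0.13348566693759437 tilt 37.61824126164703 outer z 0.017676795000171677
top tote_corner 0.87 (np.int64(229), np.int64(266)) [0.405 0.165 0.032] tote frame [0.063 0.076 0.001]
top lamp 0.63 (np.int64(320), np.int64(223)) [ 0.509 -0.055  0.055] tote frame [-0.147  0.192 -0.042]
top tote_handle 0.84 (np.int64(205), np.int64(201)) [0.503 0.182 0.368] tote frame [-0.15  -0.111  0.208]
tote min z pts [0.006 0.044] [ 0.488  0.164 -0.001]
scene tote_corner 0.95 (np.int64(351), np.int64(207)) [0.538 0.208 0.207] tote frame [-0.079 -0.088  0.059]
scene lamp 0.72 (np.int64(248), np.int64(210)) [ 0.548 -0.046  0.04 ] tote frame [-0.159  0.171 -0.078]
scene tote_handle 0.55 (np.int64(348), np.int64(202)) [0.543 0.202 0.226] tote frame [-0.095 -0.093  0.071]
tote min z pts [0.007 0.053] [ 0.401  0.124 -0.   ]
```

View pics/v12.png

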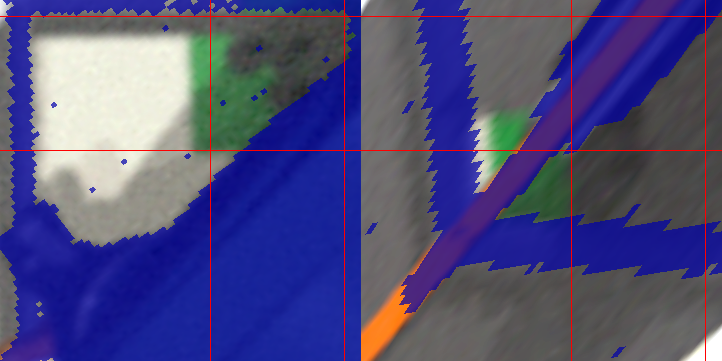

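>>> play_rows([
  {"slide":[0,0,0],"turn":0.05},
  {"slide":[0,0,0],"turn":0.12},
  {"slide":[0,0,0],"turn":0.19},
  {"slide":[0,0,0],"turn":0.22},
  {"slide":[0,0,0],"turn":0.22},
])

```text
time: 35.1
ee_pos: [0.5299, 0.2, 0.203]
tool_rot: [[0.945, -0.081, 0.315], [-0.071, -0.996, -0.044], [0.318, 0.019, -0.948]]
force: [-0.8, 0.2, -4.1]
opening: 0.131
```

>>> play_rows([
  {"slide":[0,0,0],"turn":0},
  {"slide":[0,0,0],"turn":0},
  {"slide":[0,0,0],"turn":0},
  {"slide":[0,0,0],"turn":0},
  {"slide":[0,0,0],"turn":0},
])

```text
time: 35.72
ee_pos: [0.53, 0.2, 0.203]
tool_rot: [[0.945, -0.081, 0.316], [-0.071, -0.997, -0.044], [0.318, 0.019, -0.948]]
force: [-0.0, 0.5, -4.1]
opening: 0.132
```

```bash
python3 rect.py pics/r13.png; python3 - <<'E'
from h import *
s=robot.get_state(); R0=None
for n in('top','scene'):
    im,D=robot.grab_frame(n); W=cloud(n,D)
    for o in('lamp','ring_mark','tape_roll','sanding_block','spray_can','mixing_cup','mirror_cap','screwdriver'):
        for r in robot.trace(n,o)[:1]:
            P=W[r['region']&(D>0)]; print(n,o,round(r['p'],2),np.percentile(P,[2,98],axis=0).round(3).tolist())
E
python3 chk.py | head -1
```

```text
t 35.725 tote x [-0.485  0.757 -0.438] y [-0.626 -0.65  -0.431] g [ 0.438  0.431 -0.788]
top 0.53 [0.036 0.061 0.005]
scene 0.57 [0.041 0.037 0.005]
scene 0.46 [0.02  0.028 0.005]
scene 0.42 [0.045 0.002 0.005]
scene 0.37 [0.053 0.017 0.005]
q [  16.1    9.4  -19.5   44.1   -7.4 -160.5] -y_tote in tool axes [ 0.682 -0.69  -0.239] p [0.53  0.2   0.203]
top lamp 0.79 [[0.482, -0.096, 0.014], [0.553, -0.026, 0.06]]
top ring_mark 0.59 [[0.451, -0.129, -0.004], [0.589, 0.008, 0.006]]
top tape_roll 0.93 [[0.753, -0.028, -0.002], [0.853, 0.068, 0.029]]
top sanding_block 0.67 [[0.317, -0.371, -0.0], [0.343, -0.197, 0.029]]
top spray_can 0.79 [[0.599, 0.432, 0.01], [0.656, 0.49, 0.194]]
top mixing_cup 0.77 [[0.725, 0.172, -0.001], [0.797, 0.246, 0.092]]
top mirror_cap 0.71 [[0.697, -0.377, 0.024], [0.799, -0.208, 0.068]]
top screwdriver 0.86 [[0.317, -0.368, 0.011], [0.341, -0.222, 0.029]]
scene lamp 0.71 [[0.488, -0.096, 0.003], [0.558, -0.027, 0.059]]
scene ring_mark 0.68 [[0.391, 0.095, 0.04], [0.587, 0.313, 0.228]]
scene tape_roll 0.73 [[0.759, -0.029, 0.002], [0.852, 0.064, 0.027]]
scene sanding_block 0.71 [[0.256, 0.317, 0.004], [0.378, 0.399, 0.034]]
scene spray_can 0.57 [[0.609, 0.433, 0.005], [0.668, 0.494, 0.192]]
scene mixing_cup 0.76 [[0.729, 0.171, 0.003], [0.801, 0.243, 0.091]]
scene mirror_cap 0.81 [[0.707, -0.375, 0.022], [0.808, -0.208, 0.068]]
scene screwdriver 0.6 [[0.325, -0.368, 0.01], [0.344, -0.203, 0.029]]
p [0.53  0.2   0.203] F [ 0.23727532  0.41558784 -4.29585062] op 0.13251324203747206 tilt 37.97426009338409 outer z 0.01570728775976768
```

```bash
python3 -c "
from workcell import robot
print(robot.sign_off())"
```

```text
the job is handed in; nothing more can be done
None
```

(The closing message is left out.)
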